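Gauge the tall support bar and ease the sprung knob back up

ROBOT

A 6-joint arm with a two-finger parallel gripper is mounted at the origin on a cart in front of the work surface, level with it; the furniture and walls round the work are solid. World frame = base frame: x ahead of the robot, y to its left, z up, the work surface at z = 0. Lengths are in m, angles in rad, forces in N, time in s.
With the tool pointing down it reaches from about 0.35 to 0.875 m from the base axis. Payload 4.2 kg.
Tool frame: the origin (TCP) lies midway between the tips of the shut fingers; the grasp point (between the pads) lies robot.hold_point_z behind it (robot.hold_point_z is the distance from the TCP to the grasp point, in m); x points along the fingers, y is the direction in which the jaws open and shut, and the axes are right-handed (so a half turn about x gives the same grasp; the last joint's range is limited). The gripper opens to 87 mm and grips with 3 to 60 N. Pads are 19 mm wide; open, the fingers measure 117 mm over their backs; the gripper's body (75 mm by 190 mm) begins 51 mm behind the grasp point.
Start: joints at [-0.994, 0.385, 0.008, 0, -1.194, -0.259], TCP at [0.195, -0.594, 0.198] pointing down, gripper open.
Joint ranges: [-3.14, 3.14], [-1.21, 2.06], [-1.07, 1.41], [-3.16, 2.05], [-2.99, -0.16], [-3.1, 3.1]. Speed limits (rad/s): [2.79, 2.79, 3.14, 3.14, 3.14, 3.14].

INTERFACE

Orientations are given as [roll, pitch, yaw] about the fixed x, y, z axes, in that order (R = Rz(yaw) Ry(pitch) Rx(roll)).
In Python, from workcell import robot gives the robot as it stands.
- The arm moves only by the shell command python3 -m jog 'ROWS'. ROWS is text: rows parted by semicolons, each of 7 numbers parted by spaces: the shift along the world's x, y, z scaled (see below), then the turn, a rotation vector about the world's x, y, z scaled (see below), then the gripper's target within -1 to 1 (shut at 1, half-way at 0, fully open at -1). A call has 1 to 12 rows; each row is the pose to reach, as a shift and turn from the pose measured when the call began; what a row does not reach only later rows make up. The controller multiplies each number of a shift by 50 cm and each number of a turn by pi/2 rad. A row lasts 1/12 s, in which the tool goes at most 41.7 mm and 7.16 degrees, less where a joint would pass 70% of its speed; a pose out of reach is approached as far as the arm can. A call with a number of a shift or a turn outside -1 to 1 is refused whole. A call with a gripper value outside its range is refused whole. The fingers move at their own pace and stop on an object; the grip force is fixed at half the most. Time passes only in rows, so rows that repeat a pose let the fingers close. It gives the time, the measured TCP pose, the force and the opening at its end, in the units of the state.
- robot.state(): the state, without advancing time (a new reading comes with each control period).
- robot.get_image(name): name is "side" or "top"; returns a dict with "pixels" (384x512x3 uint8, red, green, blue), "K" (3x3 intrinsics, pixels), "k1" (the pictures are not rectified: a ray, as slopes to the right and down, at radius r is drawn at 1 + k1 r^2 times it, then the intrinsics apply), "xyz" and "attitude" of the camera in the world. Camera axes: x right, y down, z forward; pixel columns grow to the right and rows downward; lengths in m; the calibration is good to about 2 mm. A picture is of the moment at which its call begins. There is no depth.
- robot.hand_in(): hands the job in, once; it reports no verdict.
Trained networks look in the newest picture that a camera, given by its name, has taken for a name from the list of things; names that differ only in an ending like _2 or _b are one class to them, and where a whole thing is asked for, a point or a joint stands for the part that bears it (a point fixed in the world has none). Each returns a list of dicts, best first, with "conf" (0 to 1); they miss things now and then, are a little off and sometimes report something else, mostly with a low value. They report only what shows in the picture. A call takes as long as a camera call.
- robot.recognise(target, camera): "xy" ([column, row] in pixels, amid what is visible of it).
The state is a dict: "time_s": time; "joint_positions": joint angles; "joint_velocities": joint speeds; "joint_efforts": joint torques, N m; "tool_pos": TCP position; "ee_rot": TCP orientation; "force": force on the tool from outside, world axes, zero at the start; "torque": the same for the moment, N m; "width": opening from 0.0 (shut) to 1.0 (fully open).
Only numpy, scipy, OpenCV 4.12 (cv2) and the standard library are available. Lean on these libraries where they do the work, as an engineer would, in place of code of your own. Each camera call takes 0.05 s, during which the arm holds its last target. There are 200 camera calls.

TASK

Of the two support bars in the holder, draw out the one with the taller pad, put it down flat on the bench and let go, then take it again another way and lay it flat on the bed of the height gauge with its pad centred under the gauge's foot, and let go of it. Then push the gauge's knob down until the sprung foot bears on the pad and is pushed in by several millimetres, hold it a moment, and let the knob rise slowly under control all the way back up, never letting it snap. Leave the bar lying under the foot, the other bar in its slot, and the things around where they are.

Things in the scene. Friction and masses are not known exactly. Their poses are not given: they have to be found in the camera images.
- holder: Fixed grey plastic two-slot holder, 104 (x) x 132 (y) x 28 mm high. Origin: centre of its underside, on the bench. Slots at y = +40 and -40 mm, each 32 mm wide and 20 mm high, open only at the -x face (roughly towards the robot), without floor: the bars lie on the bench. A bar is drawn out along the holder's -x.
- tall_bar: Loose aluminium bar to be gauged, 140 (x) x 26 (y) x 14 mm thick, about 0.15 kg; over its last 34 mm at the -x end (centre x = -53 mm) a raised pad, its top 36 mm above the underside. Origin: centre of the underside; z up. The +x end is the plain tail. At the start the tail is 92 mm deep in either slot and 48 mm with the pad stick out. Held by the pad it cannot be got under the gauge's head.
- tall_bar_pad (a point): Centre of the top of the tall bar's pad.
- low_bar: The other loose bar, same but for a lower pad, top 24 mm above the underside. It stays in its slot.
- gauge: Fixed height gauge: dark bed 190 (x) x 70 (y) x 12 mm high, column at its +x end, head over the bed (x -48 to 85 mm, z 95 to 135 mm) with a vertical sprung quill at x = -20 mm. Origin: centre of the underside, on the bench. The mouth looks along -x (robot's left, roughly): the bar goes in pad first, its tail pointing along the gauge's -x (bar x opposite to gauge x), 48 mm past the bed.
- gauge_bed (a point): Point on the bed's top (12 mm above the bench) straight below the foot's axis, where the pad's centre belongs.
- knob_top (a point): Centre of the flat top of the black round knob (40 mm diameter, 21 mm high) on the quill; 195 mm above the bench when the quill is up. It moves with the quill and can be pushed with the shut fingers or pinched.
- foot_tip (a point): Centre of the foot's flat underside (14 mm round steel disc) at the lower end of the quill; 70 mm above the bench when the quill is up.
- gauge_quill (a joint): How far knob and quill are pushed down, m: 0 fully up, 0.030 at the lower stop. A spring pushes it up: the knob takes 3 N at the top, 15 N at most; let go, it snaps up. Rising faster than 0.12 m/s counts as a snap; a few cm/s is right. The foot meets the tall bar's pad at 0.022, so the lower stop gives 8 mm of foot travel; the low bar's pad is not reached.
- gauge_foot (a joint): How far the sprung foot is pushed up into the quill, m: 0 hanging free, 0.012 at most. Against a light spring of 0.45 N/mm. More than 0.003 on the pad is a good reading.
- sample_box: Loose bystander: flat black chip box, 69 x 66 x 20 mm, origin at the centre of its underside.
- paste_jar: Loose bystander: small white jar with a teal lid, 52 mm across, 55 mm high, origin at the centre of its underside.
- tape_roll: Loose bystander: roll of masking tape lying flat, 90 mm across, 24 mm high, origin at the centre of its underside.
- wash_bottle: Loose bystander: white wash bottle with a bent spout, 275 mm high, origin at the centre of its underside.

How it is judged:
By the outcome, as a careful person would: the job done as asked, in the order asked, and still so for the second after the job is handed in, with the robot touching nothing.
It also fails if it takes over 72 s, if anything falls off the work surface, if the arm or the gripper's body presses on something with over 40 N, if the wrist force passes 120 N, or if a joint passes its speed limit or range.

## Working session

There is one attempt and no reset: what is moved stays moved. The work goes in short steps, Python scripts to look and compute and a shell command to move; the robot and the scene stay as the last step left them, time stands still between calls to the robot, and variables do not carry over. Pictures are saved under pics/ and viewed, about 8 in all and at most 12, crops included, and the job is handed in when it is done.

```bash
ls; mkdir -p pics
cat > h.py <<'E'
import numpy as np, cv2
from scipy.spatial.transform import Rotation as R
from workcell import robot
def cam(n):
    im=robot.get_image(n); return im
def Rc(im):
    a=np.array(im["attitude"],float)
    return a if a.shape==(3,3) else R.from_euler('xyz',a).as_matrix()
def ray(im,uv):
    K=np.array(im["K"]); d=np.array([(uv[0]-K[0,2])/K[0,0],(uv[1]-K[1,2])/K[1,1]]); k=im["k1"]
    s=d.copy()
    for _ in range(30): s=d/(1+k*(s@s))
    return np.array(im["xyz"]),Rc(im)@np.array([s[0],s[1],1])
def atz(im,uv,z):
    o,v=ray(im,uv); return (o+v*(z-o[2])/v[2])
def proj(im,P):
    p=Rc(im).T@(np.array(P)-np.array(im["xyz"])); s=p[:2]/p[2]; s=s*(1+im["k1"]*(s@s)); K=np.array(im["K"])
    return np.array([K[0,0]*s[0]+K[0,2],K[1,1]*s[1]+K[1,2]])
def tri(a,ua,b,ub):
    o1,v1=ray(a,ua);o2,v2=ray(b,ub);v1/=np.linalg.norm(v1);v2/=np.linalg.norm(v2)
    t=np.linalg.lstsq(np.c_[v1,-v2],o2-o1,rcond=None)[0]
    p,q=o1+t[0]*v1,o2+t[1]*v2; return (p+q)/2,np.linalg.norm(p-q)
E
python3 - <<'E'
from h import *
ims={}
for n in("top","side"):
    im=cam(n);ims[n]=im;cv2.imwrite(f"pics/{n}0.png",im["pixels"][...,::-1])
    print(n,im["xyz"],im["attitude"],im["K"],im["k1"])
    for t in["holder","tall_bar","tall_bar_pad","low_bar","gauge","knob_top","foot_tip","gauge_bed","sample_box","paste_jar","tape_roll","wash_bottle"]:
        print(t,[(np.round(d["xy"],1).tolist(),round(d["conf"],2)) for d in robot.recognise(t,n)][:3])
s=robot.state();print(s);print(robot.hold_point_z)
E
```

```text
pics
top [ 0.44578427 -0.0690036   1.04787262] [-3.00826588 -0.00731524 -1.5443405 ] [[362.62564638   0.         256.18750691]
 [  0.         362.62564638 187.59127105]
 [  0.           0.           1.        ]] -0.03634314327717352
holder [([181.3, 166.5], 0.98)]
tall_bar [([188.7, 193.1], 0.61)]
tall_bar_pad [([188.3, 193.5], 0.63)]
low_bar [([158.4, 190.5], 0.67)]
gauge [([277.6, 243.5], 0.56), ([186.4, 191.3], 0.45)]
knob_top [([274.0, 245.3], 0.48)]
foot_tip []
gauge_bed [([279.7, 240.0], 0.66)]
sample_box [([349.2, 259.4], 0.86)]
paste_jar [([247.2, 123.5], 0.69), ([274.3, 243.0], 0.17)]
tape_roll [([258.5, 155.5], 0.87), ([280.7, 241.6], 0.17)]
wash_bottle [([191.0, 107.4], 0.67)]
side [0.05975899 0.6727072  0.76173107] [-2.17016264  0.02339599 -2.57053374] [[400.85933351   0.         255.64530413]
 [  0.         400.85933351 186.59206727]
 [  0.           0.           1.        ]] -0.04912756715948584
holder [([178.5, 263.4], 0.78), ([143.8, 204.6], 0.31)]
tall_bar [([217.2, 269.3], 0.66)]
tall_bar_pad [([212.1, 268.4], 0.68)]
low_bar [([192.6, 283.9], 0.8), ([231.3, 211.7], 
[... 188 characters left out ...]
ttle [([143.9, 205.7], 0.69)]
{'time_s': 1.3, 'joint_positions': array([-9.94386950e-01,  3.84702627e-01,  7.92900581e-03,  3.79319487e-05,
       -1.19400217e+00, -2.58593066e-01]), 'joint_velocities': array([-0.00018899,  0.00078632,  0.00025004, -0.00145567,  0.00060533,
        0.00172131]), 'joint_efforts': array([ 4.39948853e-04, -3.90472770e+01,  1.87624884e+01,  4.22437772e+00,
        1.54640002e-02, -3.29553950e-05]), 'tool_pos': array([ 0.19532015, -0.59369337,  0.1980655 ]), 'ee_rot': array([-2.35573574,  1.57075551, -2.03790548]), 'force': array([-0.57808181,  0.0329227 , -0.75970939]), 'torque': array([ 0.06814491, -0.00298098,  0.00066036]), 'width': 1.0024182146526306}
0.0187
```

Run:
```python
import cv2
a=cv2.imread("pics/top0.png");b=cv2.imread("pics/side0.png")
cv2.imwrite("pics/a.png",cv2.resize(a[90:300,120:400],None,fx=2.8,fy=2.8,interpolation=cv2.INTER_CUBIC))
cv2.imwrite("pics/b.png",cv2.resize(b[130:330,100:370],None,fx=2.9,fy=2.9,interpolation=cv2.INTER_CUBIC))
```

```text
(no output)
```

View pics/a.png

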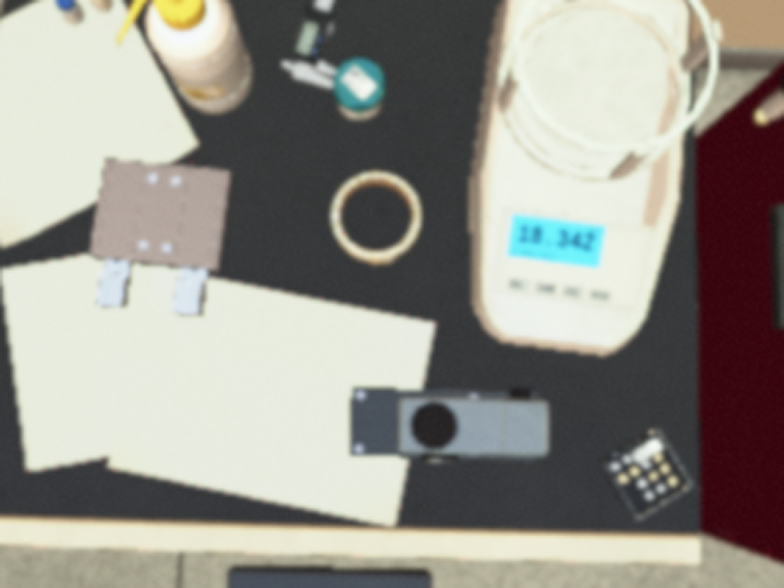

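View pics/b.png

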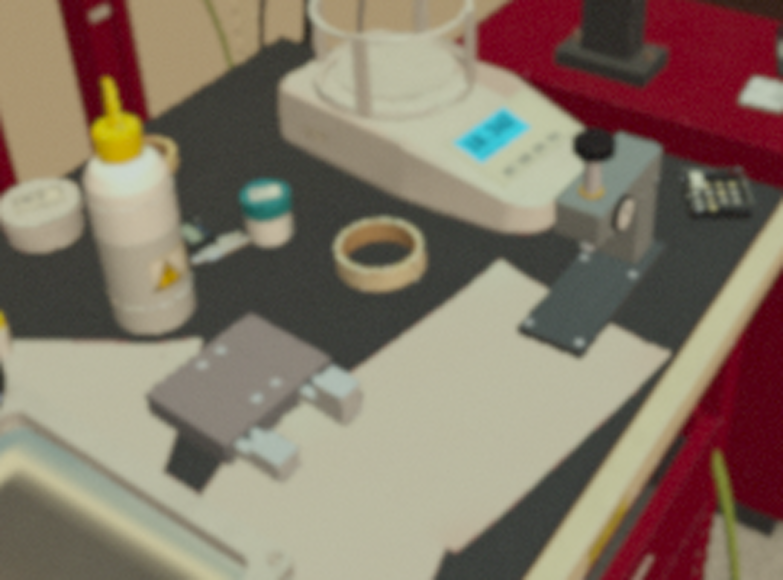

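```bash
cat >> h.py <<'E'
def c2(p,f=2.8,o=(120,90)): return np.array(p)/f+np.array(o)-0.5+0.5/f
E
python3 - <<'E'
from h import *
im=cam("top");sd=cam("side")
f=lambda p:c2(p); g=lambda p:c2(p,2.9,(100,130))
C=np.array([atz(im,f(p),.028) for p in[(107,158),(231,170),(218,268),(92,255)]])
print("holder",C[:,:2].round(4).tolist(),C.mean(0))
x=(C[0]+C[1]-C[2]-C[3]); y=C[0]+C[3]-C[1]-C[2]; print("size",np.linalg.norm(x)/2,np.linalg.norm(y)/2,"yaw",np.arctan2(x[1],x[0]),np.arctan2(-y[0],y[1]))
# side holder corners
C=np.array([atz(sd,g(p),.028) for p in[(252,314),(331,358),(225,446),(150,398)]])
print("holder side",C[:,:2].round(4).tolist(),C.mean(0))
print("pad tri",tri(im,[188.5,193.3],sd,[213,268.3]))
print("pad atz",atz(im,f((189,293)),.036), "low",atz(im,f((112,283)),.024))
print("knob",tri(im,f((434,426)),sd,g((594,144))),atz(im,f((434,426)),.195),atz(sd,g((594,142)),.195))
print("bed top cam",[atz(im,f(p),.012).round(4).tolist() for p in[(351,388),(351,456)]])
print("bed side cam",[atz(sd,g(p),.012).round(4).tolist() for p in[(520,329),(583,354)]])
print("head",[atz(im,f(p),.135).round(4).tolist() for p in[(399,395),(549,402),(549,459),(401,458)]])
E
```

```text
holder [[0.6957, 0.2139], [0.6864, 0.0854], [0.5845, 0.0938], [0.5943, 0.2227]] [0.64020566 0.15393992 0.028     ]
size 0.10204924037170215 0.1290595421658896 yaw -0.08474042415664347 -0.07395046504035004
holder side [[0.683, 0.0866], [0.582, 0.0948], [0.5934, 0.225], [0.6871, 0.2182]] [0.63636477 0.15616371 0.028     ]
pad tri (array([0.56437875, 0.122845  , 0.00573113]), np.float64(0.0016172976150928445))
pad atz [0.55727171 0.12041076 0.036     ] low [0.56665238 0.20159681 0.024     ]
knob (array([ 0.43388855, -0.11907291,  0.18846483]), np.float64(0.00022055968674375027)) [ 0.43407674 -0.11864274  0.195     ] [ 0.43099514 -0.11298291  0.195     ]
bed top cam [[0.4675, -0.0443, 0.012], [0.3995, -0.0464, 0.012]]
bed side cam [[0.464, -0.0426, 0.012], [0.3974, -0.0432, 0.012]]
head [[0.4599, -0.0903, 0.135], [0.4571, -0.2246, 0.135], [0.4068, -0.2249, 0.135], [0.4044, -0.0934, 0.135]]
```

```bash
cat >> h.py <<'E'
def st():
    s=robot.state(); M=R.from_euler('xyz',s["ee_rot"]).as_matrix(); y=M[:,1]
    print("t",round(s["time_s"],2),"pos",np.round(s["tool_pos"],4),"down",np.round(M[:,0],3),"jawyaw",round(np.arctan2(y[1],y[0]),4),"q",np.round(s["joint_positions"],2),"F",np.round(s["force"],1),"w",round(s["width"],3)); return s
E
python3 - <<'E'
from h import *
st()
im=cam("top"); 
# straight-on zoom of gauge front & holder with wireframe guesses
def box(img,T,yaw,a,b,col,S,o):
    c,s=np.cos(yaw),np.sin(yaw)
    P=[(x,y,z) for x in(a[0],b[0]) for y in(a[1],b[1]) for z in(a[2],b[2])]
    W=[(T[0]+c*x-s*y,T[1]+s*x+c*y,z) for x,y,z in P]
    for i in range(8):
        for j in range(i):
            if sum(P[i][k]!=P[j][k] for k in range(3))==1:
                u,v=[tuple(int(q) for q in ((proj(im,w)-o+.5)*S)) for w in(W[i],W[j])]
                cv2.line(img,u,v,col,1)
def draw(im,o,wh,S,fn):
    x=im["pixels"][o[1]:o[1]+wh[1],o[0]:o[0]+wh[0],::-1]
    v=cv2.resize(x,None,fx=S,fy=S,interpolation=cv2.INTER_CUBIC)
    H=(.6385,.155);hy=-.08; d=np.array([np.cos(hy),np.sin(hy)]);n=np.array([-d[1],d[0]])
    box(v,H,hy,(-.052,-.066,0),(.052,.066,.028),(0,0,255),S,o)
    B=np.array(H)-.04*n-(.052+.048-.07)*d
    box(v,B,hy,(-.07,-.013,0),(-.036,.013,.036),(255,0,0),S,o)
    G=(.433,-.139);gy=-1.56
    box(v,G,gy,(-.095,-.035,0),(.095,.035,.012),(0,255,0),S,o)
    box(v,G,gy,(-.048,-.025,.095),(.085,.025,.135),(0,0,255),S,o)
    box(v,G,gy,(-.04,-.02,.195),(0,.02,.195),(255,0,255),S,o)
    return v
S=4
a=draw(im,(145,140),(85,75),S,0); b=draw(im,(235,205),(85,75),S,0)
im=cam("side")
c=draw(im,(140,230),(100,75),S,0); e=draw(im,(270,165),(70,95),S,0)
top=np.hstack([a,b]); 
v=np.zeros((600,800,3),np.uint8); v[:300,:340]=a;v[:300,340:680]=b;v[300:600,:400]=c
e=e[:300];v[300:600,400:680]=e
cv2.imwrite("pics/c.png",v)
E
```

```text
t 1.4 pos [ 0.1953 -0.5937  0.198 ] down [-0.  0. -1.] jawyaw 1.8886 q [-0.99  0.38  0.01  0.   -1.19 -0.26] F [ 0.5 -0.2  0.1] w 1.004
```

View pics/c.png

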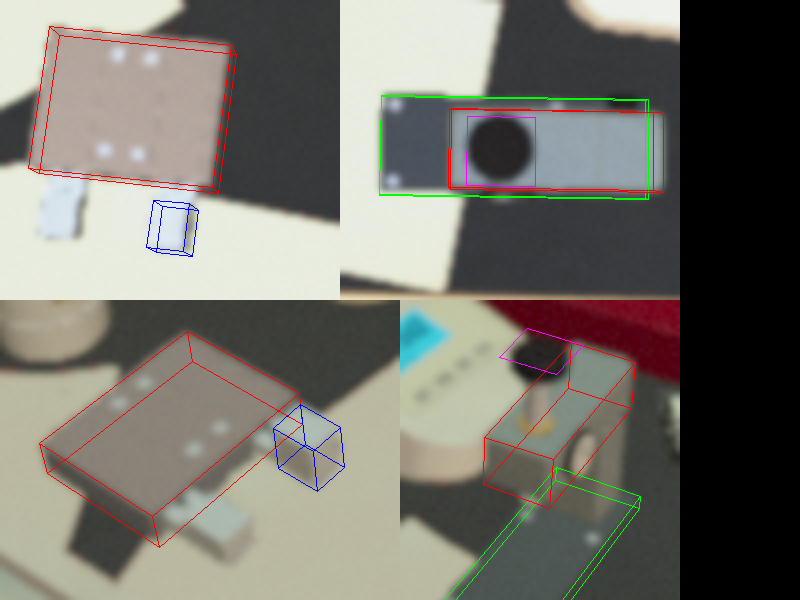

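```bash
python3 -m jog '0 0 .3 0 0 0 -.2;0 0 .3 0 0 0 -.2;0 0 .3 0 0 0 -.2;0 0 .3 0 0 0 -.2;.36 .72 .3 0 0 -.253 -.2;.36 .72 .3 0 0 -.253 -.2;.36 .72 .3 0 0 -.253 -.2;.36 .72 .3 0 0 -.253 -.2;.36 .72 .3 0 0 -.253 -.2;.36 .72 .3 0 0 -.253 -.2;.36 .72 .3 0 0 -.253 -.2;.36 .72 .3 0 0 -.253 -.2'; python3 -c "
from h import *
st()"
```

```text
time_s: 2.5
tool_pos: [0.3421, -0.2989, 0.3484]
ee_rot: [-0.259, 1.57, -0.339]
force: [1.5, -0.2, 0.2]
width: 0.601
t 2.5 pos [ 0.3421 -0.2989  0.3484] down [ 0.001 -0.    -1.   ] jawyaw 1.4908 q [-0.36  0.01 -0.1  -0.   -1.46 -1.29] F [ 1.5 -0.2  0.2] w 0.601
```

```bash
python3 -m jog '.423 .841 0 0 0 0 -.2;.423 .841 0 0 0 0 -.2;.423 .841 0 0 0 0 -.2;.423 .841 0 0 0 0 -.2;.423 .841 0 0 0 0 -.2;.423 .841 0 0 0 0 -.2;.423 .841 0 0 0 0 -.2;.423 .841 0 0 0 0 -.2;.423 .841 0 0 0 0 -.2;.423 .841 -.3 0 0 0 -.2;.423 .841 -.3 0 0 0 -.2;.423 .841 -.3 0 0 0 -.2'
python3 - <<'E'
from h import *
st()
im=cam("top");sd=cam("side")
x=np.hstack([cv2.resize(i["pixels"][b:b+130,a:a+130,::-1],None,fx=3,fy=3,interpolation=cv2.INTER_CUBIC) for i,a,b in((im,130,110),(sd,150,190))])
cv2.imwrite("pics/d.png",x)
E
```

```text
time_s: 3.5
tool_pos: [0.541, 0.0971, 0.2427]
ee_rot: [0.329, 1.568, 0.25]
force: [0.7, -0.2, 0.3]
width: 0.602
t 3.5 pos [0.541  0.0971 0.2427] down [ 0.003  0.001 -1.   ] jawyaw 1.4918 q [ 0.47  0.23 -0.11  0.   -1.24 -2.12] F [ 0.7 -0.2  0.3] w 0.602
```

View pics/d.png

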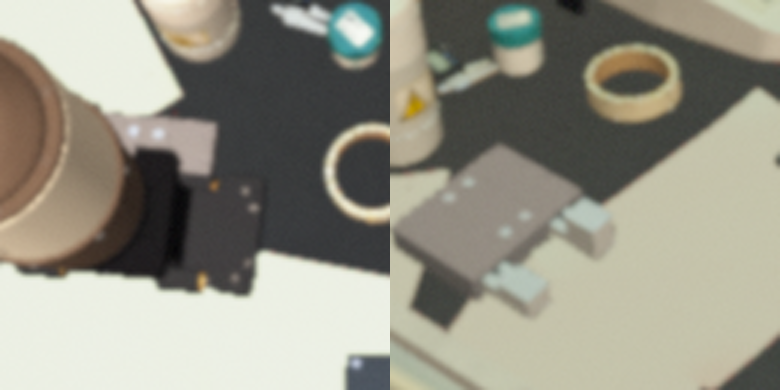

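```bash
python3 -m jog '.025 .049 -.1 0 0 0 -.2;.025 .049 -.1 0 0 0 -.2;.025 .049 -.25 0 0 0 -.2;.025 .049 -.385 0 0 0 -.2;.025 .049 -.385 0 0 0 -.2;.025 .049 -.385 0 0 0 -.2;.025 .049 -.385 0 0 0 -.2'
python3 - <<'E'
from h import *
st()
sd=cam("side")
x=cv2.resize(sd["pixels"][200:330,150:280,::-1],None,fx=4,fy=4,interpolation=cv2.INTER_CUBIC)
cv2.imwrite("pics/e.png",x)
E
```

```text
time_s: 4.18
tool_pos: [0.5475, 0.1196, 0.0403]
ee_rot: [-2.686, 1.55, -2.765]
force: [-0.9, -0.3, 0.8]
width: 0.599
t 4.18 pos [0.5475 0.1196 0.0403] down [-0.02  -0.008 -1.   ] jawyaw 1.4919 q [ 0.5   0.45 -0.33 -0.   -0.81 -2.15] F [-0.9 -0.3  0.8] w 0.599
```

View pics/e.png

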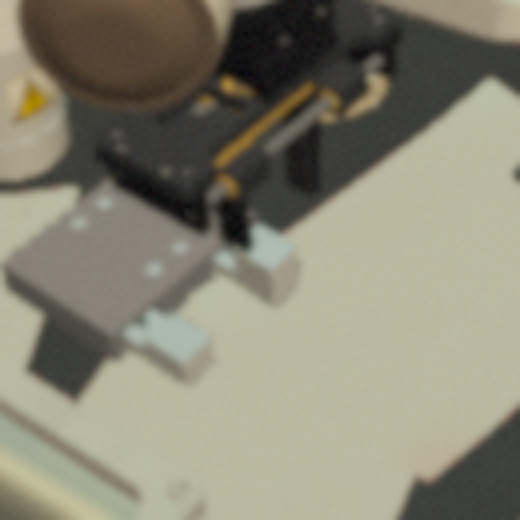

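Run:
```python
from h import *
s=st();sd=cam("side")
p=np.array(s["tool_pos"]);j=np.array([.079,.997,0])
for n,q in(("tcp",p),("L",p+.026*j),("R",p-.026*j),("pad",(.5535,.1216,.036))): print(n,((proj(sd,q)-[150,200]+.5)*4).round())
f=lambda u:np.array(u)/4+[150,200]-.5
print("L",atz(sd,f((235,240)),.04),"R",atz(sd,f((308,192)),.04))
print("pad top corners est",[atz(sd,f(u),.036).round(4).tolist() for u in((299,257),(268,274))])
```

```text
t 4.23 pos [0.5498 0.1205 0.0432] down [-0.014 -0.006 -1.   ] jawyaw 1.4928 q [ 0.5   0.45 -0.33 -0.   -0.81 -2.15] F [0.1 0.2 1. ] w 0.601
tcp [271. 240.]
L [243. 264.]
R [298. 216.]
pad [266. 247.]
L [0.57134804 0.13006733 0.04      ] R [0.55786009 0.0700255  0.04      ]
pad top corners est [[0.5303, 0.1178, 0.036], [0.5381, 0.1398, 0.036]]
```

```bash
python3 -m jog '.008 .002 0 0 0 0 -.2;.008 .002 0 0 0 0 -.2;.008 .002 -.05 0 0 0 -.2;.008 .002 -.072 0 0 0 -.2;.008 .002 -.072 0 0 0 -.2;.008 .002 -.072 0 0 0 -.2';python3 -c "
from h import *
st()"
```

```text
time_s: 4.78
tool_pos: [0.5556, 0.1222, 0.0095]
ee_rot: [-2.649, 1.56, -2.726]
force: [-0.2, 0.3, 1.2]
width: 0.602
t 4.78 pos [0.5556 0.1222 0.0095] down [-0.01  -0.004 -1.   ] jawyaw 1.4936 q [ 0.5   0.5  -0.35 -0.   -0.74 -2.15] F [-0.2  0.3  1.2] w 0.602
```

```bash
python3 -m jog '-.004 0 -.004 .003 -.006 0 -.2;-.004 0 -.004 .003 -.006 0 .3;-.004 0 -.004 .003 -.006 0 1;-.004 0 -.004 .003 -.006 0 1;-.004 0 -.004 .003 -.006 0 1;-.004 0 -.004 .003 -.006 0 1;-.004 0 -.004 .003 -.006 0 1;-.004 0 -.004 .003 -.006 0 1';python3 -c "
from h import *
st()"
```

```text
time_s: 5.45
tool_pos: [0.5538, 0.1223, 0.0078]
ee_rot: [2.48, 1.57, 2.403]
force: [0.0, 0.1, 2.3]
width: 0.291
t 5.45 pos [0.5538 0.1223 0.0078] down [-0.  0. -1.] jawyaw 1.4936 q [ 0.5   0.49 -0.36 -0.   -0.71 -2.15] F [0.  0.1 2.3] w 0.291
```

```bash
python3 -m jog '0 0 .003 0 0 0 1;-.02 .0016 .003 0 0 0 1;-.04 .0032 .003 0 0 0 1;-.065 .0052 .003 0 0 0 1;-.09 .0072 .003 0 0 0 1;-.115 .0092 .003 0 0 0 1;-.14 .0112 .003 0 0 0 1;-.165 .0132 .003 0 0 0 1;-.19 .0152 .003 0 0 0 1;-.215 .0172 .003 0 0 0 1;-.22 .0176 .003 0 0 0 1;-.22 .0176 .003 0 0 0 1';python3 -c "
from h import *
st()"
```

```text
time_s: 6.45
tool_pos: [0.4423, 0.1308, 0.0093]
ee_rot: [-2.913, 1.569, -2.989]
force: [-0.0, -0.8, -1.4]
width: 0.29
t 6.45 pos [0.4423 0.1308 0.0093] down [-0.001 -0.    -1.   ] jawyaw 1.4947 q [ 0.64  0.36 -0.62 -0.   -0.6  -2.29] F [-0.  -0.8 -1.4] w 0.29
```

```bash
python3 -m jog '0 0 .05 0 0 0 1;0 0 .12 0 0 0 1;0 0 .12 0 0 .08 1;-.016 -.05 .12 0 0 .16 1;-.016 -.1 .12 0 0 .24 1;-.016 -.162 .12 0 0 .32 1;-.016 -.162 .12 0 0 .4 1;-.016 -.162 .12 0 0 .48 1;-.016 -.162 .12 0 0 .56 1;-.016 -.162 .12 0 0 .64 1;-.016 -.162 .12 0 0 .72 1;-.016 -.162 .12 0 0 .8 1';python3 -c "
from h import *
s=st(); print((3.152-np.arctan2(*R.from_euler('xyz',s['ee_rot']).as_matrix()[[1,0],1]))/(np.pi/2))"
```

```text
time_s: 7.45
tool_pos: [0.4346, 0.0496, 0.0693]
ee_rot: [-2.736, 1.569, -1.561]
force: [-0.2, -0.4, -0.8]
width: 0.289
t 7.45 pos [0.4346 0.0496 0.0693] down [ 0.    -0.001 -1.   ] jawyaw 2.7459 q [ 0.49  0.22 -0.61  0.   -0.74 -0.89] F [-0.2 -0.4 -0.8] w 0.289
0.25852279047668675
```

```bash
python3 -m jog '0 -.01 0 0 0 .08 1;0 -.01 0 0 0 .16 1;0 -.02 0 0 0 .24 1;0 -.02 0 0 0 .2585 1;0 -.02 -.05 0 0 .2585 1;0 -.02 -.09 0 0 .2585 1;0 -.02 -.11 0 0 .2585 1;0 -.02 -.117 0 0 .2585 1;0 -.02 -.12 0 0 .2585 1;0 -.02 -.122 0 0 .2585 1;0 -.02 -.122 0 0 .2585 1;0 -.02 -.122 0 0 .2585 1';python3 -c "
from h import *
s=st()"
```

```text
time_s: 8.45
tool_pos: [0.4353, 0.0399, 0.009]
ee_rot: [-1.783, 1.568, -0.202]
force: [0.2, -0.1, -1.2]
width: 0.292
t 8.45 pos [0.4353 0.0399 0.009 ] down [ 0.002 -0.    -1.   ] jawyaw -3.1311 q [ 0.47  0.32 -0.68  0.   -0.56 -0.46] F [ 0.2 -0.1 -1.2] w 0.292
```

```bash
python3 -m jog '0 0 -.003 0 .001 0 1;0 0 -.003 0 .001 0 1;0 0 -.004 0 .001 0 1;0 0 -.004 0 .001 0 .3;0 0 -.004 0 .001 0 0;0 0 -.004 0 .001 0 -.2;0 0 -.004 0 .001 0 -.2;0 0 -.004 0 .001 0 -.2;0 0 .03 0 .001 0 -.2;0 0 .1 0 .001 0 -.2;0 0 .16 0 .001 0 -.2;0 0 .16 0 .001 0 -.2';python3 - <<'E'
from h import *
st()
im=cam("top");sd=cam("side")
x=np.hstack([cv2.resize(i["pixels"][b:b+130,a:a+130,::-1],None,fx=3,fy=3,interpolation=cv2.INTER_CUBIC) for i,a,b in((im,150,150),(sd,180,190))])
cv2.imwrite("pics/f.png",x)
E
```

```text
time_s: 9.45
tool_pos: [0.4395, 0.0414, 0.0943]
ee_rot: [-1.311, 1.558, 0.272]
force: [0.4, 1.1, 1.1]
width: 0.595
t 9.45 pos [0.4395 0.0414 0.0943] down [ 0.012  0.003 -1.   ] jawyaw -3.1294 q [ 0.47  0.18 -0.58  0.   -0.8  -0.46] F [0.4 1.1 1.1] w 0.595
```

View pics/f.png

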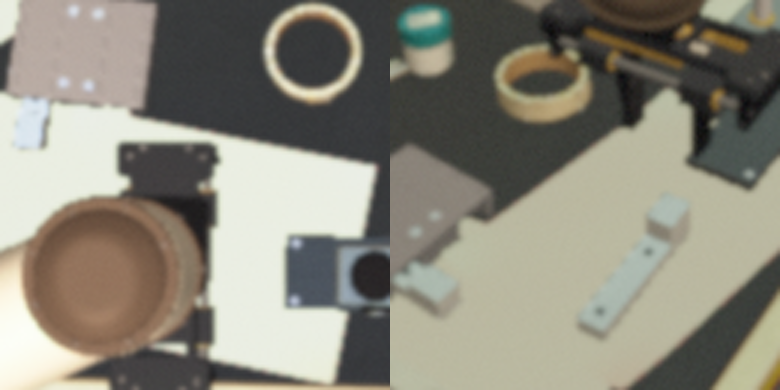

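```bash
python3 -m jog '0 0 .2 0 0 0 -.2;0 0 .4 0 0 0 -.2;0 0 .45 0 0 0 -.2;0 0 .45 0 0 0 -.2;0 -.2 .45 0 0 0 -.2;0 -.4 .45 0 0 0 -.2;0 -.5 .45 0 0 0 -.2;0 -.5 .45 0 0 0 -.2;0 -.5 .45 0 0 0 -.2;0 -.5 .45 0 0 0 -.2;0 -.5 .45 0 0 0 -.2';python3 - <<'E'
from h import *
st()
im=cam("top");sd=cam("side")
for n in("top","side"):
    for t in("tall_bar","tall_bar_pad"): print(n,t,robot.recognise(t,n)[:1])
x=np.hstack([cv2.resize(i["pixels"][b:b+100,a:a+80,::-1],None,fx=5,fy=5,interpolation=cv2.INTER_CUBIC) for i,a,b in((im,170,180),(sd,225,230))])
cv2.imwrite("pics/g.png",x)
E
```

```text
time_s: 10.47
tool_pos: [0.4354, -0.2141, 0.3137]
ee_rot: [-0.891, 1.57, 0.684]
force: [0.9, -0.3, 0.4]
width: 0.599
t 10.47 pos [ 0.4354 -0.2141  0.3137] down [ 0.001  0.    -1.   ] jawyaw -3.1367 q [-0.12  0.08 -0.11 -0.   -1.38  0.13] F [ 0.9 -0.3  0.4] w 0.599
top tall_bar [{'xy': [173.0, 237.1], 'conf': 0.43}]
top tall_bar_pad []
side tall_bar [{'xy': [263.5, 283.5], 'conf': 0.67}]
side tall_bar_pad [{'xy': [261.6, 279.4], 'conf': 0.72}]
```

View pics/g.png

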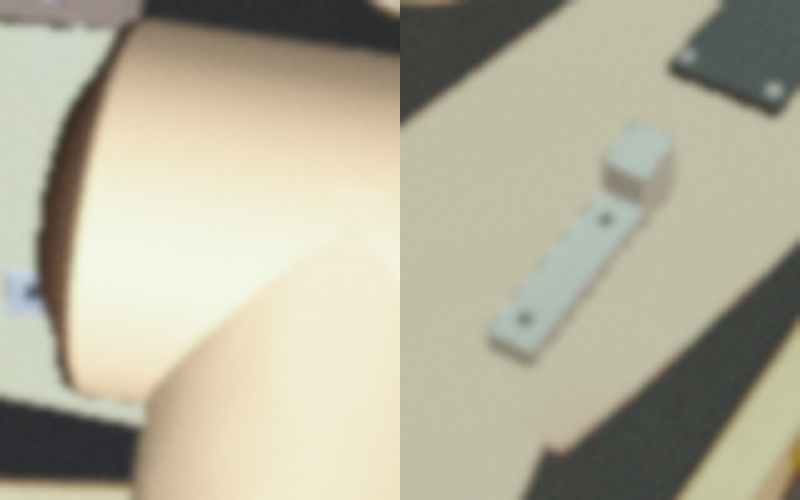

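Run:
```python
from h import *
from scipy.optimize import least_squares as ls
sd=cam("side"); f=lambda u:np.array([(u[0]-400)/5+225,u[1]/5+230])-.4
def fit(L,U,x0):
    L=np.array(L);U=np.array([f(u) for u in U])
    def r(p):
        c,s=np.cos(p[2]),np.sin(p[2])
        return np.concatenate([proj(sd,(p[0]+c*x-s*y,p[1]+s*x+c*y,z))-u for (x,y,z),u in zip(L,U)])
    o=ls(r,x0); print(o.x.round(4),"res",o.fun.round(1))
    return o.x
# bar
fit([(-.07,.013,.036),(-.07,-.013,.036),(-.036,.013,.036),(-.036,-.013,.036),(.07,.013,.014),(.07,-.013,.014)],
    [(672,150),(637,121),(643,179),(602,159),(531,352),(489,330)],[.435,.09,1.57])
im=cam("top")
g=lambda u:np.array([u[0]/5+170,u[1]/5+180])-.4
print([atz(im,g(u),.014) for u in((5,272),(5,313))])
# gauge pose from side: bed corners, head corners
b=lambda u:c2(u,2.9,(100,130)); F=f; f=lambda u:u
fit([(-.095,.035,.012),(-.095,-.035,.012)]+[(-.048,.025,.135),(-.048,-.025,.135),(-.048,-.025,.095)],[F((669,66)),F((777,108)),b((559,200)),b((604,217)),b((604,250))],[.433,-.139,-1.56])
for w in("tall_bar_pad",): print(robot.state()["time_s"])
```

```text
[0.4337 0.0952 1.5775] res [ 1.3 -2.1 -0.5 -0.   0.4  0.4 -0.3  0.5 -0.   0.5 -0.8  0.4]
[array([0.44546343, 0.16577885, 0.014     ]), array([0.42249957, 0.16450495, 0.014     ])]
[ 0.4292 -0.1404 -1.6089] res [ 0.2 -1.1  0.7  0.3 -0.8 -0.2  0.3  0.1 -0.4  0.8]
10.8667
```

```bash
python3 -m jog '-.003 .1 0 0 0 0 -.2;-.003 .2 0 0 0 0 -.2;-.003 .3 0 0 0 0 -.2;-.003 .4 0 0 0 0 -.2;-.003 .5 0 0 0 0 -.2;-.003 .6 0 0 0 0 -.2;-.003 .678 0 0 0 0 -.2;-.003 .678 -.1 0 0 0 -.2;-.003 .678 -.2 0 0 0 -.2;-.003 .678 -.3 0 0 0 -.2;-.003 .678 -.4 0 0 0 -.2;-.003 .678 -.5 0 0 0 -.2';python3 - <<'E'
from h import *
st()
E
```

```text
time_s: 11.87
tool_pos: [0.4338, 0.1309, 0.1187]
ee_rot: [-1.022, 1.565, 0.565]
force: [1.1, 0.9, -0.7]
width: 0.601
t 11.87 pos [0.4338 0.1309 0.1187] down [ 0.005  0.003 -1.   ] jawyaw -3.1258 q [ 0.65  0.17 -0.52  0.   -0.88 -0.64] F [ 1.1  0.9 -0.7] w 0.601
```

```bash
python3 -m jog '0 -.012 -.08 -.002 .003 -.005 -.2;0 -.012 -.15 -.002 .003 -.005 -.2;0 -.012 -.18 -.002 .003 -.005 -.2;0 -.012 -.18 -.002 .003 -.005 -.2;0 -.012 -.18 -.002 .003 -.005 -.2';python3 - <<'E'
from h import *
st()
sd=cam("side")
x=cv2.resize(sd["pixels"][210:320,200:330,::-1],None,fx=4,fy=4,interpolation=cv2.INTER_CUBIC)
cv2.imwrite("pics/i.png",x)
E
```

```text
time_s: 12.28
tool_pos: [0.4336, 0.1254, 0.0286]
ee_rot: [2.468, 1.569, -2.235]
force: [0.3, 0.8, 0.3]
width: 0.597
t 12.28 pos [0.4336 0.1254 0.0286] down [-0.001 -0.001 -1.   ] jawyaw -3.1316 q [ 0.64  0.31 -0.63  0.   -0.64 -0.63] F [0.3 0.8 0.3] w 0.597
```

View pics/i.png

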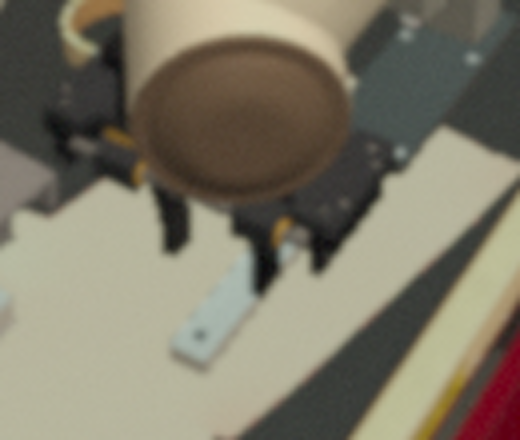

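```bash
python3 -m jog '0 0 -.03 0 0 0 -.2;0 0 -.048 0 0 0 -.2;0 0 -.053 0 0 0 -.2;0 0 -.053 0 0 0 -.2;0 0 -.053 0 0 0 .3;0 0 -.053 0 0 0 1;0 0 -.053 0 0 0 1;0 0 -.053 0 0 0 1;0 0 -.053 0 0 0 1;0 0 -.053 0 0 0 1';python3 - <<'E'
from h import *
st()
E
```

```text
time_s: 13.17
tool_pos: [0.4346, 0.126, 0.0033]
ee_rot: [-1.251, 1.569, 0.33]
force: [-1.1, 0.1, 0.4]
width: 0.231
t 13.17 pos [0.4346 0.126  0.0033] down [ 0.002  0.001 -1.   ] jawyaw -3.1318 q [ 0.64  0.36 -0.65  0.   -0.56 -0.63] F [-1.1  0.1  0.4] w 0.231
```

```bash
python3 -m jog '0 0 0 0 0 0 1;0 0 0 0 0 0 1;0 0 0 0 0 0 1';python3 - <<'E'
from h import *
st()
sd=cam("side")
x=cv2.resize(sd["pixels"][210:320,200:330,::-1],None,fx=5,fy=5,interpolation=cv2.INTER_CUBIC)
cv2.imwrite("pics/j.png",x)
E
```

```text
time_s: 13.42
tool_pos: [0.4346, 0.126, 0.0033]
ee_rot: [-1.271, 1.569, 0.309]
force: [0.6, 0.2, 0.3]
width: 0.035
t 13.42 pos [0.4346 0.126  0.0033] down [ 0.002  0.001 -1.   ] jawyaw -3.1318 q [ 0.64  0.36 -0.65  0.   -0.56 -0.63] F [0.6 0.2 0.3] w 0.035
```

View pics/j.png

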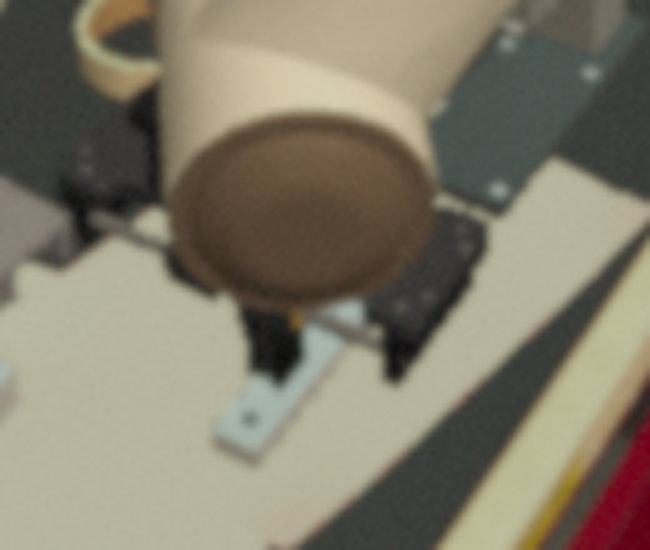

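Run:
```python
from h import *
s=st();sd=cam("side"); g=lambda P:((proj(sd,P)-[200,210]+.5)*5).round()
print("tcp",g(s["tool_pos"]),"z.018",g((.4346,.126,.018)))
for x in(.4217,.4477):
  print(x,"tail",g((x,.165,.014)),"y.126",g((x,.126,.014)),"y.08",g((x,.08,.014)))
px=sd["pixels"].astype(int)
# bar color sample & bluish mask
d=px[...,2]-px[...,0]
print("bar",px[210+87,200+50],"paper",px[210+60,200+110] if 0 else px[300,215])
```

```text
t 13.47 pos [0.4346 0.126  0.0033] down [ 0.002  0.001 -1.   ] jawyaw -3.1318 q [ 0.64  0.36 -0.65  0.   -0.56 -0.63] F [ 1.  -0.5 -0.5] w 0.021
tcp [276. 403.] z.018 [276. 383.]
0.4217 tail [254. 454.] y.126 [298. 399.] y.08 [348. 338.]
0.4477 tail [208. 431.] y.126 [253. 377.] y.08 [304. 318.]
bar [166 179 168] paper [182 182 157]
```

```bash
python3 -m jog '0 0 .01 0 0 0 -.2;0 0 .01 0 0 0 -.2;0 0 .01 0 0 0 -.2;0 0 .01 0 0 0 -.2;0 0 .01 0 0 0 -.2;0 0 .01 0 0 0 -.2;0 0 -.005 0 0 0 -.2;0 0 -.01 0 0 0 -.2;0 0 -.015 0 0 0 -.2;0 0 -.018 0 0 0 -.2;0 0 -.02 0 0 0 -.2;0 0 -.02 0 0 0 -.2';python3 -c "
from h import *
st()"
```

```text
time_s: 14.52
tool_pos: [0.4344, 0.1259, -0.0071]
ee_rot: [-1.517, 1.57, 0.064]
force: [-0.7, 0.5, -0.1]
width: 0.595
t 14.52 pos [ 0.4344  0.1259 -0.0071] down [ 0.001  0.    -1.   ] jawyaw -3.1317 q [ 0.64  0.37 -0.66  0.   -0.54 -0.63] F [-0.7  0.5 -0.1] w 0.595
```

```bash
python3 -m jog '0 0 0 0 0 0 .3;0 0 0 0 0 0 .6;0 0 0 0 0 0 1;0 0 0 0 0 0 1;0 0 0 0 0 0 1;0 0 0 0 0 0 1;0 0 0 0 0 0 1;0 0 0 0 0 0 1;0 0 0 0 0 0 1;0 0 0 0 0 0 1';python3 -c "
from h import *
st()"
```

```text
time_s: 15.35
tool_pos: [0.4344, 0.1259, -0.007]
ee_rot: [-1.507, 1.57, 0.073]
force: [-0.1, -0.3, -0.0]
width: 0.018
t 15.35 pos [ 0.4344  0.1259 -0.007 ] down [ 0.001  0.    -1.   ] jawyaw -3.1317 q [ 0.64  0.37 -0.66  0.   -0.54 -0.63] F [-0.1 -0.3 -0. ] w 0.018
```

```bash
python3 -m jog '0 0 -.002 0 0 0 1;0 0 -.004 0 0 0 1;0 0 -.006 0 0 0 1;0 0 -.006 0 0 0 1'
python3 - <<'E'
from h import *
s=st()
sd=cam("side");p=s["tool_pos"]
for z in(-.01,.004,.014,.024): print(z,((proj(sd,(p[0],p[1],z))-[200,210]+.5)*6).round())
x=cv2.resize(sd["pixels"][210:310,200:330,::-1],None,fx=6,fy=6,interpolation=cv2.INTER_CUBIC)
cv2.imwrite("pics/k.png",x)
E
```

```text
time_s: 15.68
tool_pos: [0.4345, 0.1259, -0.0101]
ee_rot: [-1.563, 1.57, 0.018]
force: [-0.0, -0.1, 0.7]
width: 0.007
t 15.68 pos [ 0.4345  0.1259 -0.0101] down [ 0.001  0.    -1.   ] jawyaw -3.1316 q [ 0.64  0.38 -0.66  0.   -0.53 -0.63] F [-0.  -0.1  0.7] w 0.007
-0.01 [333. 506.]
0.004 [332. 483.]
0.014 [331. 466.]
0.024 [331. 449.]
```

View pics/k.png

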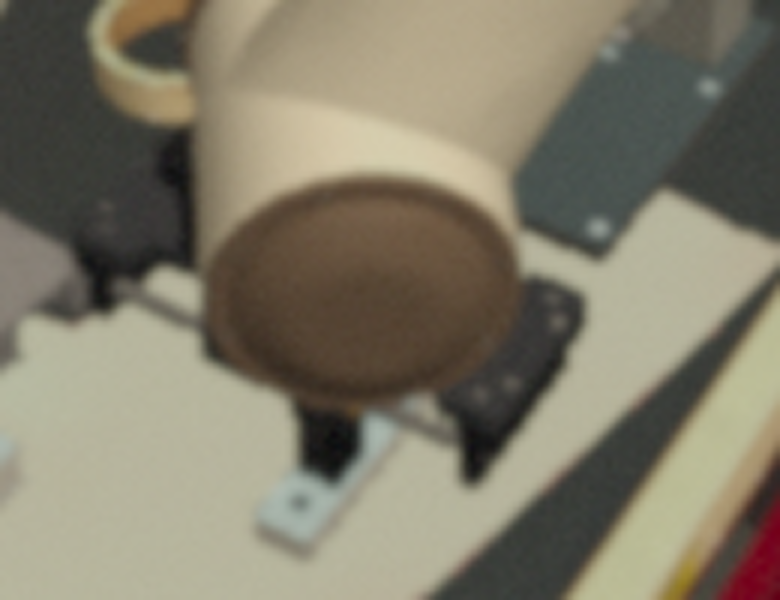

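```bash
python3 -m jog '0 0 -.002 0 0 0 1;0 0 -.004 0 0 0 1;0 0 -.004 0 0 0 1'; python3 -m jog '0 0 -.002 0 0 0 1;0 0 -.004 0 0 0 1;0 0 -.004 0 0 0 1'
```

```text
time_s: 15.98
tool_pos: [0.4345, 0.1259, -0.0102]
ee_rot: [-1.893, 1.569, -0.311]
force: [-6.7, -0.0, 19.8]
width: 0.003
time_s: 16.23
tool_pos: [0.4345, 0.1259, -0.0102]
ee_rot: [-2.116, 1.569, -0.533]
force: [-6.9, -0.7, 21.0]
width: 0.004
```

```bash
python3 -m jog '0 0 -.002 0 0 0 1;0 0 -.004 0 0 0 1;0 0 -.004 0 0 0 1'
```

```text
time_s: 16.48
tool_pos: [0.4346, 0.1259, -0.0102]
ee_rot: [-2.171, 1.569, -0.587]
force: [-5.2, -1.1, 22.2]
width: 0.008
```

```bash
python3 -m jog '0 0 .02 0 0 0 1;0 0 .02 0 0 0 -.2;0 0 .02 0 0 0 -.2;0 0 .02 0 0 0 -.2;0 0 .02 0 0 0 -.2;0 0 .02 0 0 0 -.2;0 0 0 0 0 0 -.2;0 0 -.01 0 0 0 -.2;0 0 -.016 0 0 0 -.2;0 0 -.02 0 0 0 -.2;0 0 -.021 0 0 0 -.2;0 0 -.021 0 0 0 -.2'
```

```text
time_s: 17.48
tool_pos: [0.4345, 0.1259, -0.0208]
ee_rot: [-2.356, 1.569, -0.772]
force: [-0.4, 0.4, 0.6]
width: 0.595
```

```bash
python3 -m jog '0 0 0 0 0 0 .3;0 0 0 0 0 0 .6;0 0 0 0 0 0 1;0 0 0 0 0 0 1;0 0 0 0 0 0 1;0 0 0 0 0 0 1;0 0 0 0 0 0 1;0 0 0 0 0 0 1;0 0 0 0 0 0 1;0 0 0 0 0 0 1';python3 -c "
from h import *
st()"
```

```text
time_s: 18.32
tool_pos: [0.4346, 0.1259, -0.0207]
ee_rot: [-2.265, 1.569, -0.681]
force: [-1.1, -0.5, 3.1]
width: 0.295
t 18.32 pos [ 0.4346  0.1259 -0.0207] down [ 0.002 -0.001 -1.   ] jawyaw -3.1282 q [ 0.64  0.4  -0.67  0.   -0.5  -0.64] F [-1.1 -0.5  3.1] w 0.295
```

```bash
python3 -m jog '0 0 .02 0 0 0 1;0 0 .042 0 0 0 1;0 0 .042 0 0 0 1;0 -.02 .042 0 0 0 1;0 -.045 .042 0 0 0 1;0 -.07 .042 0 0 0 1;0 -.095 .042 0 0 0 1;0 -.1 .042 0 0 0 1;0 -.1 .042 0 0 0 1'
python3 - <<'E'
from h import *
st()
sd=cam("side")
cv2.imwrite("pics/l.png",cv2.resize(sd["pixels"][180:300,220:350,::-1],None,fx=6,fy=5,interpolation=cv2.INTER_CUBIC))
E
```

```text
time_s: 19.07
tool_pos: [0.4337, 0.0742, -0.0003]
ee_rot: [3.073, 1.569, -1.629]
force: [-0.7, 0.1, -0.8]
width: 0.298
t 19.07 pos [ 4.337e-01  7.420e-02 -3.000e-04] down [-0.    -0.002 -1.   ] jawyaw -3.1306 q [ 0.54  0.35 -0.68  0.   -0.54 -0.53] F [-0.7  0.1 -0.8] w 0.298
```

View pics/l.png

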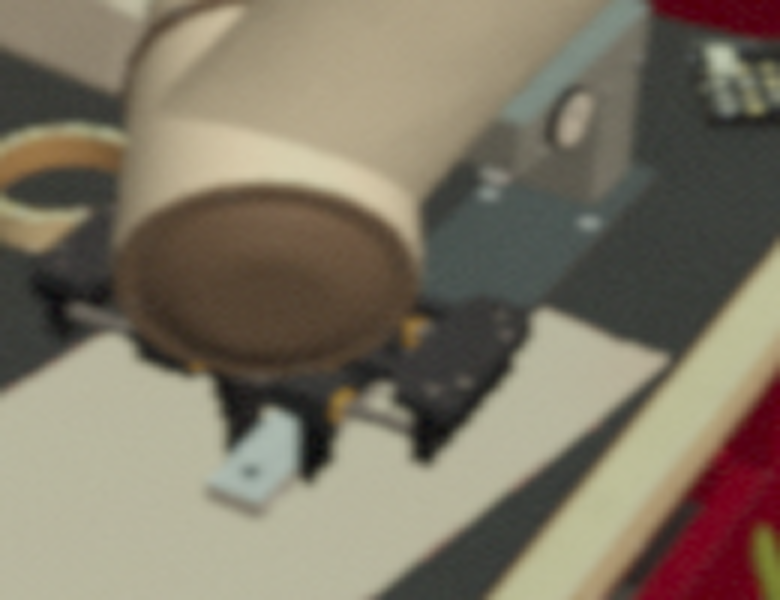

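```bash
python3 -m jog '0 0 -.02 0 0 0 1;0 0 -.035 0 0 0 1;0 0 -.04 0 0 0 1;0 0 -.041 0 0 0 1;0 0 -.041 0 0 0 .3;0 0 -.041 0 0 0 0;0 0 -.041 0 0 0 -.2;0 0 -.041 0 0 0 -.2;0 0 -.041 0 0 0 -.2;0 .02 -.041 0 0 0 -.2;0 .04 -.041 0 0 0 -.2;0 .04 -.041 0 0 0 -.2'
```

```text
time_s: 20.12
tool_pos: [0.4352, 0.097, -0.0204]
ee_rot: [-1.986, 1.568, -0.402]
force: [0.1, -0.6, -0.0]
width: 0.597
```

```bash
python3 -m jog '0 0 0 0 0 0 -.2;0 0 0 0 0 0 .3;0 0 0 0 0 0 .6;0 0 0 0 0 0 1;0 0 0 0 0 0 1;0 0 0 0 0 0 1;0 0 0 0 0 0 1;0 0 0 0 0 0 1;0 0 0 0 0 0 1;0 0 0 0 0 0 1;0 0 0 0 0 0 1';python3 -c "
from h import *
st()"
```

```text
time_s: 21.03
tool_pos: [0.4349, 0.0967, -0.0205]
ee_rot: [-2.242, 1.568, -0.658]
force: [-0.8, -1.2, 1.5]
width: 0.297
t 21.03 pos [ 0.4349  0.0967 -0.0205] down [ 0.002 -0.001 -1.   ] jawyaw -3.1277 q [ 0.59  0.39 -0.69  0.   -0.49 -0.58] F [-0.8 -1.2  1.5] w 0.297
```

```bash
cat > tail.py <<'E'
from h import *
def tail(z=.014,y0=.06,y1=.16,n="side"):
    sd=cam(n); px=cv2.GaussianBlur(sd["pixels"].astype(np.float32),(3,3),0); out=[]
    for x in(.430,.4345,.439):
        ys=np.arange(y0,y1,.001); uv=np.array([proj(sd,(x,y,z)) for y in ys],np.float32)
        v=cv2.remap(px,uv[None,:,0],uv[None,:,1],cv2.INTER_LINEAR)[0]; d=v[:,2]-v[:,0]
        g=np.gradient(d);i=np.argmin(g);out.append(round(float(ys[i]),4)); 
    print("tail",n,out,d[::4].round().tolist())
E
python3 - <<'E'
from tail import *
st();tail();tail(n="top")
E
```

```text
t 21.03 pos [ 0.4349  0.0967 -0.0205] down [ 0.002 -0.001 -1.   ] jawyaw -3.1277 q [ 0.59  0.39 -0.69  0.   -0.49 -0.58] F [-0.8 -1.2  1.5] w 0.297
tail side [0.114, 0.113, 0.114] [-26.0, -24.0, -18.0, -11.0, -3.0, 1.0, 2.0, 3.0, 3.0, 4.0, 4.0, 3.0, 1.0, -6.0, -16.0, -23.0, -25.0, -25.0, -26.0, -25.0, -25.0, -25.0, -25.0, -26.0, -26.0]
tail top [0.078, 0.078, 0.078] [18.0, 18.0, 18.0, 20.0, 12.0, -5.0, -10.0, -13.0, -23.0, -34.0, -38.0, -36.0, -35.0, -36.0, -38.0, -42.0, -49.0, -52.0, -48.0, -44.0, -46.0, -48.0, -48.0, -50.0, -51.0]
```

```bash
python3 -m jog '0 0 .02 0 0 0 1;0 0 .042 0 0 0 1;0 0 .042 0 0 0 1;0 -.02 .042 0 0 0 1;0 -.045 .042 0 0 0 1;0 -.07 .042 0 0 0 1;0 -.095 .042 0 0 0 1;0 -.12 .042 0 0 0 1;0 -.145 .042 0 0 0 1;0 -.17 .042 0 0 0 1;0 -.18 .042 0 0 0 1;0 -.18 .042 0 0 0 1'
python3 - <<'E'
from tail import *
s=st(); tail(.035,-.02,.08)
sd=cam("side")
print([ (robot.recognise(t,"side") or [None])[0] for t in("tall_bar_pad","knob_top")])
E
```

```text
time_s: 22.13
tool_pos: [0.4342, 0.0055, -0.0001]
ee_rot: [-2.966, 1.569, -1.384]
force: [-0.1, 0.3, -1.8]
width: 0.295
t 22.13 pos [ 4.342e-01  5.500e-03 -1.000e-04] down [ 0.    -0.002 -1.   ] jawyaw -3.1299 q [ 0.39  0.34 -0.7   0.   -0.54 -0.38] F [-0.1  0.3 -1.8] w 0.295
tail side [0.022, 0.023, 0.023] [1.0, 2.0, 2.0, 2.0, 3.0, 3.0, 3.0, 3.0, 3.0, 2.0, -4.0, -13.0, -21.0, -24.0, -25.0, -25.0, -25.0, -25.0, -25.0, -25.0, -25.0, -25.0, -25.0, -26.0, -25.0]
[{'xy': [275.9, 251.8], 'conf': 0.5}, {'xy': [302.5, 190.2], 'conf': 0.55}]
```

```bash
python3 -m jog '0 -.02 0 0 0 0 1;0 -.037 0 0 0 0 1;0 -.037 0 0 0 0 1;0 -.037 0 0 0 0 1;0 -.037 -.006 0 0 0 1;0 -.037 -.01 0 0 0 1;0 -.037 -.013 0 0 0 1;0 -.037 -.015 0 0 0 1;0 -.037 -.016 0 0 0 1;0 -.037 -.016 0 0 0 1'
python3 - <<'E'
from tail import *
s=st(); tail(.026,-.04,.06)
E
```

```text
time_s: 23.17
tool_pos: [0.435, -0.0113, -0.0077]
ee_rot: [-2.328, 1.569, -0.742]
force: [-1.1, 1.0, -1.8]
width: 0.292
t 23.17 pos [ 0.435  -0.0113 -0.0077] down [ 0.002 -0.001 -1.   ] jawyaw -3.1269 q [ 0.35  0.35 -0.7   0.   -0.51 -0.34] F [-1.1  1.  -1.8] w 0.292
tail side [0.005, 0.003, 0.006] [-0.0, 2.0, 3.0, 3.0, 3.0, 3.0, 3.0, 3.0, 3.0, 3.0, -0.0, -8.0, -16.0, -22.0, -24.0, -25.0, -26.0, -25.0, -25.0, -25.0, -25.0, -25.0, -25.0, -25.0, -25.0]
```

```bash
python3 -m jog '0 -.002 -.002 0 0 0 1;0 -.002 -.003 0 0 0 1;0 -.002 -.003 0 0 0 1;0 -.002 -.003 0 0 0 1'
python3 - <<'E'
from tail import *
s=st(); tail(.026,-.04,.06)
E
```

```text
time_s: 23.55
tool_pos: [0.4354, -0.0122, -0.0087]
ee_rot: [-2.031, 1.568, -0.446]
force: [-1.3, 1.8, 4.0]
width: 0.293
t 23.55 pos [ 0.4354 -0.0122 -0.0087] down [ 0.003 -0.001 -1.   ] jawyaw -3.1268 q [ 0.35  0.36 -0.7   0.   -0.51 -0.34] F [-1.3  1.8  4. ] w 0.293
tail side [0.006, 0.005, 0.006] [0.0, 1.0, 3.0, 3.0, 3.0, 4.0, 4.0, 4.0, 4.0, 3.0, 1.0, -7.0, -16.0, -22.0, -25.0, -26.0, -26.0, -26.0, -26.0, -26.0, -25.0, -25.0, -25.0, -25.0, -25.0]
```

```bash
python3 -m jog '0 0 0 0 0 0 .5;0 0 0 0 0 0 .2;0 0 0 0 0 0 0;0 0 0 0 0 0 -.2;0 0 0 0 0 0 -.2;0 0 0 0 0 0 -.2;0 .03 0 0 0 0 -.2;0 .08 0 0 0 0 -.2;0 .14 0 0 0 0 -.2;0 .2 .02 0 0 0 -.2;0 .2 .1 0 0 0 -.2;0 .2 .18 0 0 0 -.2';python3 - <<'E'
from tail import *
s=st(); tail(.026,-.04,.06)
E
python3 -m jog '0 0 .1 0 0 0 1;0 0 .2 0 0 0 1;0 0 .3 0 0 0 1;0 0 .4 0 0 0 1;0 0 .4 0 0 0 1;0 0 .4 0 0 0 1;0 0 .4 0 0 0 1'
python3 - <<'E'
from h import *
st();sd=cam("side");im=cam("top")
x=np.hstack([cv2.resize(i["pixels"][b:b+120,a:a+80,::-1],None,fx=5,fy=5,interpolation=cv2.INTER_CUBIC) for i,a,b in((im,240,190),(sd,260,160))])
cv2.imwrite("pics/m.png",x)
for n in("top","side"): print(n,[(t,(robot.recognise(t,n) or [None])[0]) for t in("knob_top","tall_bar_pad","foot_tip","gauge_bed")])
E
```

```text
time_s: 24.6
tool_pos: [0.4341, 0.0885, 0.0809]
ee_rot: [2.647, 1.566, -2.047]
force: [0.7, 0.4, -0.3]
width: 0.599
t 24.6 pos [0.4341 0.0885 0.0809] down [-0.002 -0.004 -1.   ] jawyaw -3.1237 q [ 0.57  0.21 -0.58  0.   -0.78 -0.56] F [ 0.7  0.4 -0.3] w 0.599
tail side [0.005, 0.003, 0.005] [-1.0, 1.0, 2.0, 3.0, 3.0, 3.0, 3.0, 4.0, 3.0, 3.0, -0.0, -7.0, -14.0, -20.0, -22.0, -23.0, -23.0, -24.0, -25.0, -25.0, -25.0, -25.0, -25.0, -25.0, -25.0]
time_s: 25.23
tool_pos: [0.4409, 0.0912, 0.2918]
ee_rot: [-1.265, 1.55, 0.325]
force: [0.3, 0.6, -1.1]
width: 0.155
t 25.23 pos [0.4409 0.0912 0.2918] down [ 0.02   0.007 -1.   ] jawyaw -3.1223 q [ 0.57  0.01 -0.24  0.01 -1.3  -0.55] F [ 0.3  0.6 -1.1] w 0.155
top [('knob_top', {'xy': [273.4, 244.9], 'conf': 0.71}), ('tall_bar_pad', {'xy': [245.5, 240.3], 'conf': 0.65}), ('foot_tip', None), ('gauge_bed', {'xy': [282.8, 241.1], 'conf': 0.81})]
side [('knob_top', {'xy': [304.0, 180.6], 'conf': 0.8}), ('tall_bar_pad', {'xy': [293.3, 237.1], 'conf': 0.69}), ('foot_tip', {'xy': [307.4, 206.9], 'conf': 0.61}), ('gauge_bed', {'xy': [307.4, 205.4], 'conf': 0.7})]
```

View pics/m.png

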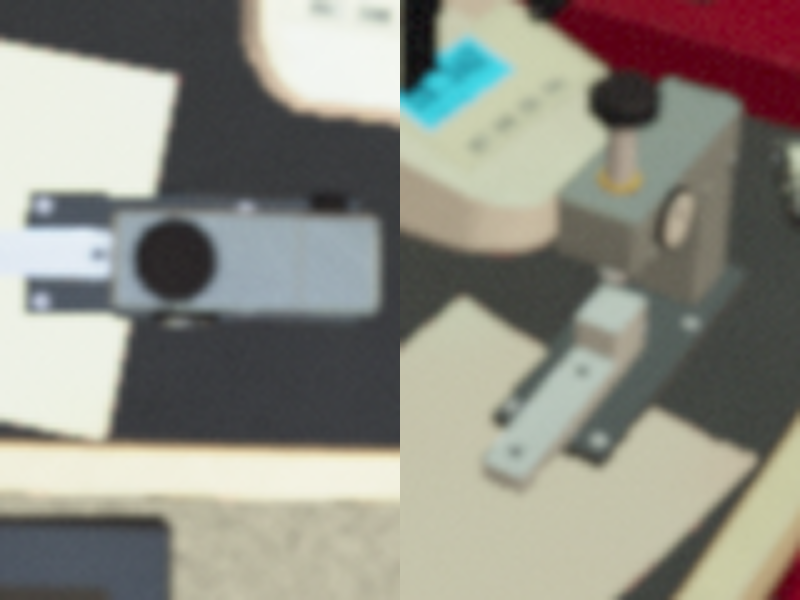

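```bash
python3 -m jog '-.014 -.05 0 0 0 0 1;-.014 -.12 0 0 0 0 1;-.014 -.19 0 0 0 0 1;-.014 -.26 0 0 0 0 1;-.014 -.33 0 0 0 0 1;-.014 -.39 0 0 0 0 1;-.014 -.418 0 0 0 0 1;-.014 -.418 0 0 0 0 1;-.014 -.418 0 0 0 0 1;-.014 -.418 0 0 0 0 1'; python3 -c "
from h import *
st()"
```

```text
time_s: 26.57
tool_pos: [0.4328, -0.118, 0.2887]
ee_rot: [-1.396, 1.557, 0.194]
force: [-0.1, 0.7, 0.4]
width: 0.003
t 26.57 pos [ 0.4328 -0.118   0.2887] down [ 0.013  0.003 -1.   ] jawyaw -3.1219 q [ 0.1   0.01 -0.24 -0.   -1.3  -0.08] F [-0.1  0.7  0.4] w 0.003
```

```bash
python3 -m jog '.002 0 -.04 -.002 .008 0 1;.002 0 -.1 -.002 .008 0 1;.002 0 -.15 -.002 .008 0 1;.002 0 -.19 -.002 .008 0 1;.002 0 -.21 -.002 .008 0 1;.002 0 -.22 -.002 .008 0 1;.002 0 -.22 -.002 .008 0 1;.002 0 -.22 -.002 .008 0 1'; python3 -c "
from h import *
st()"
```

```text
time_s: 27.23
tool_pos: [0.4345, -0.1174, 0.1794]
ee_rot: [-2.054, 1.569, -0.462]
force: [-0.1, 0.1, -0.2]
width: 0.006
t 27.23 pos [ 0.4345 -0.1174  0.1794] down [ 0.002 -0.001 -1.   ] jawyaw -3.1204 q [ 0.1   0.1  -0.43  0.   -1.04 -0.08] F [-0.1  0.1 -0.2] w 0.006
```

Step down to find knob contact.

```bash
for i in 1 2; do python3 -m jog '0 -.001 -.004 0 0 0 1;0 -.001 -.008 0 0 0 1;0 -.001 -.012 0 0 0 1;0 -.001 -.012 0 0 0 1' | grep -E 'pos|force'; done
```

```text
tool_pos: [0.4344, -0.1179, 0.1733]
force: [0.3, 0.1, -0.8]
tool_pos: [0.4346, -0.1185, 0.1675]
force: [-0.8, 0.3, 4.6]
```

```bash
python3 -m jog '0 0 -.004 0 0 0 1;0 0 -.008 0 0 0 1;0 0 -.012 0 0 0 1;0 0 -.016 0 0 0 1;0 0 -.02 0 0 0 1;0 0 -.024 0 0 0 1;0 0 -.028 0 0 0 1;0 0 -.032 0 0 0 1;0 0 -.034 0 0 0 1;0 0 -.034 0 0 0 1'; python3 -c "
from h import *
st()"
```

```text
time_s: 28.73
tool_pos: [0.4347, -0.1186, 0.1508]
ee_rot: [-2.088, 1.568, -0.496]
force: [-2.2, 1.5, 7.0]
width: 0.005
t 28.73 pos [ 0.4347 -0.1186  0.1508] down [ 0.002 -0.001 -1.   ] jawyaw -3.12 q [ 0.1   0.13 -0.47  0.   -0.97 -0.08] F [-2.2  1.5  7. ] w 0.005
```

```bash
python3 -m jog '0 0 -.003 0 0 0 1;0 0 -.005 0 0 0 1;0 0 -.007 0 0 0 1;0 0 -.009 0 0 0 1;0 0 -.009 0 0 0 1'|grep -E 'pos|force';python3 -m jog '0 0 -.002 0 0 0 1;0 0 -.004 0 0 0 1;0 0 -.006 0 0 0 1;0 0 -.006 0 0 0 1'|grep -E 'pos|force'; python3 -m jog '0 0 0 0 0 0 1;0 0 0 0 0 0 1'|grep -E 'pos|force'
```

```text
tool_pos: [0.4347, -0.1186, 0.1471]
force: [-4.3, 2.3, 10.0]
tool_pos: [0.4347, -0.1186, 0.145]
force: [-4.1, 2.3, 12.3]
tool_pos: [0.4347, -0.1186, 0.1461]
force: [-4.7, 2.0, 11.7]
```

```bash
python3 -m jog '0 0 -.003 0 0 0 1;0 0 -.006 0 0 0 1;0 0 -.009 0 0 0 1;0 0 -.011 0 0 0 1;0 0 -.011 0 0 0 1;0 0 -.011 0 0 0 1;0 0 -.011 0 0 0 1'|grep -E 'pos|force'
python3 - <<'E'
from h import *
st(); sd=cam("side"); print(robot.recognise("knob_top","side")[:1],proj(sd,(.4345,-.1185,.195)),proj(sd,(.4345,-.1185,.167)))
E
```

```text
tool_pos: [0.4347, -0.1186, 0.1421]
force: [-5.4, 3.0, 12.6]
t 30.23 pos [ 0.4347 -0.1186  0.1421] down [ 0.003 -0.003 -1.   ] jawyaw -3.1182 q [ 0.1   0.14 -0.49  0.   -0.94 -0.08] F [-5.4  3.  12.6] w 0.004
[{'xy': [301.6, 190.6], 'conf': 0.49}] [304.25818865 177.25219711] [303.77932026 186.20302514]
```

```bash
python3 -m jog '0 0 -.002 0 0 0 1;0 0 -.004 0 0 0 1;0 0 -.004 0 0 0 1;0 0 -.004 0 0 0 1;0 0 -.004 0 0 0 1;0 0 -.004 0 0 0 1;0 0 -.004 0 0 0 1;0 0 -.004 0 0 0 1;0 0 -.004 0 0 0 1'|grep -E 'time|pos|force'
```

```text
time_s: 31.08
tool_pos: [0.4348, -0.1187, 0.1416]
force: [-4.2, 2.8, 14.2]
```

```bash
for k in 1 2 3; do python3 -m jog '0 0 .002 0 0 0 1;0 0 .004 0 0 0 1;0 0 .007 0 0 0 1;0 0 .01 0 0 0 1;0 0 .013 0 0 0 1;0 0 .016 0 0 0 1;0 0 .019 0 0 0 1;0 0 .022 0 0 0 1;0 0 .025 0 0 0 1;0 0 .028 0 0 0 1;0 0 .031 0 0 0 1;0 0 .032 0 0 0 1'|grep -E 'time|pos|force'; done
```

```text
time_s: 32.08
tool_pos: [0.4347, -0.1186, 0.158]
force: [-2.0, 1.7, 6.7]
time_s: 33.08
tool_pos: [0.4346, -0.1186, 0.1737]
force: [-0.2, -0.3, 0.5]
time_s: 34.08
tool_pos: [0.4347, -0.1186, 0.19]
force: [-0.6, 0.6, 0.1]
```

Knob released at the top. Retreat upward and check.

```bash
python3 -m jog '0 0 .05 0 0 0 1;0 0 .12 0 0 0 1;0 0 .2 0 0 0 1;0 0 .22 0 0 0 1;0 .1 .22 0 0 0 1;0 .2 .22 0 0 0 1;0 .3 .22 0 0 0 1;0 .4 .22 0 0 0 1;0 .4 .22 0 0 0 1;0 .4 .22 0 0 0 1;0 .4 .22 0 0 0 1'|grep -E 'time|pos'
python3 - <<'E'
from tail import *
tail(.026,-.04,.06)
for n in("top","side"):
    cam(n); print(n,[(t,[(np.round(d["xy"],1).tolist(),round(d["conf"],2)) for d in robot.recognise(t,n)[:1]]) for t in("knob_top","tall_bar_pad","foot_tip","low_bar","holder","tape_roll","paste_jar","wash_bottle","sample_box")])
st()
E
```

```text
time_s: 35.0
tool_pos: [0.4346, 0.0829, 0.2998]
tail side [0.005, 0.005, 0.006] [3.0, 3.0, 3.0, 3.0, 3.0, 3.0, 3.0, 3.0, 3.0, 3.0, -0.0, -8.0, -17.0, -23.0, -25.0, -26.0, -26.0, -26.0, -26.0, -26.0, -25.0, -25.0, -25.0, -25.0, -25.0]
top [('knob_top', [([273.0, 242.9], 0.53)]), ('tall_bar_pad', [([244.8, 238.6], 0.72)]), ('foot_tip', []), ('low_bar', []), ('holder', [([177.9, 164.5], 0.92)]), ('tape_roll', [([251.0, 155.1], 0.57)]), ('paste_jar', [([249.5, 121.1], 0.78)]), ('wash_bottle', [([189.1, 105.9], 0.71)]), ('sample_box', [([349.5, 257.8], 0.63)])]
side [('knob_top', [([303.2, 181.9], 0.79)]), ('tall_bar_pad', [([292.4, 237.2], 0.88)]), ('foot_tip', [([231.9, 219.3], 0.18)]), ('low_bar', [([180.7, 262.8], 0.34)]), ('holder', [([179.1, 261.6], 0.58)]), ('tape_roll', [([235.2, 223.7], 0.68)]), ('paste_jar', [([192.0, 202.4], 0.75)]), ('wash_bottle', [([148.4, 208.7], 0.77)]), ('sample_box', [([344.3, 194.3], 0.64)])]
t 36.05 pos [0.4347 0.0814 0.3   ] down [ 0.004 -0.003 -1.   ] jawyaw -3.1176 q [ 0.56  0.   -0.23  0.   -1.34 -0.54] F [-0.5  0.7 -0.3] w 0.005
```

Run:
```python
from h import *
a=cv2.imread("pics/side0.png").astype(int)
sd=cam("side")["pixels"][...,::-1].astype(int)
for n,(u,v,r) in dict(low=(192,284,10),holder=(178,263,18),tape=(231,217,14),jar=(192,203,10),bottle=(148,205,14),box=(345,195,10)).items():
    d=np.abs(sd-a)[v-r:v+r,u-r:u+r].mean(2); print(n,d.mean().round(1),np.percentile(d,98).round(1))
```

```text
low 9.0 11.3
holder 8.4 11.0
tape 7.3 10.4
jar 7.6 10.3
bottle 9.2 11.0
box 6.1 10.0
```

```bash
python3 -c "
from workcell import robot
print(robot.hand_in())"
```

```text
the job is handed in; nothing more can be done
None
```

The job is done and handed in at about 36 s. The tall bar lies flat under the gauge's foot and the knob is back up.

**Sequence:** I drew the tall bar out by its pad, turned it, laid it flat on the bench and let go. I then took it by its tail and laid it on the gauge bed. With the shut fingers I pushed the knob down about 29 mm, so the foot should be pushed in about 7 mm. I held it there and let it rise at about 2 cm/s until the force on the fingers dropped to zero.

**Last checks**
- **Bar:** its tail end has not moved since release, within 1–2 mm. By my measurements the pad centre is within about 2 mm of the foot's axis.
- **Knob:** the side camera shows it back at its starting height.
- **Other bar and surroundings:** the side image around the other bar, holder, tape, jar, bottle and box matches the start, apart from an overall change in brightness.

**What went wrong or disagreed**
- **Height offset:** the fingertips sat about 24 mm higher than the reported tool position. The first two tail grasps closed above the bar. I found the offset by touching the bar's top lightly, at about 20 N, and corrected for it.
- **Regrasp:** I took the tail once more, nearer its end, to keep the arm clear of the knob.
- **Foot travel:** the foot's push-in was worked out from depth and force. No sensor read it directly.
- **Recogniser:** with the arm partly in view, it missed the other bar from above and placed the tape roll about 7 pixels off. The side-image comparison did not show either of them moved.

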